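# Run the shuttle drilling jig on to its stop pin

## Task

In the workshop's drilling jig a pine block lies loose in the shuttle's nest, short of the end stop. Using the fingertips only, push the block along the nest until it sits fully home against the end stop, and push the sprung shuttle, block and all, back past its stop pin; then let it spring back so that it latches on the pin with the block still fully home. Do not lift the block out of the nest, and leave the other things on the bench where they are.

Things in the scene. Friction and masses are not known exactly. Their poses are not given: they have to be found in the camera images.
- jig: drilling jig screwed to the bench: aluminium base plate 12 mm thick (x -165 to 190, y -85 to 105 mm), two steel rails, a dark steel shuttle between them. Origin on the bench under the shuttle's centre line; x is the way the shuttle is pushed (away from the robot), y left, z up. In front of the bridge only the block and the shuttle's end stop and catch (49 mm) stand above 36 mm
- bush (a point): centre of the drill bush's top, 78 mm above the bench, at x 15, y 0 mm of the jig, axes as the jig's. The bush sits in an aluminium bridge over the shuttle: x 0 to 30 mm, y -74 to 99 mm of the jig, underside 64 mm and top 74 mm above the bench. Behind it are the rear stop block and a gas spring, up to 56 mm high
- shuttle (a joint): shuttle's travel along the jig's x, m: 0 in front, where the gas spring holds it; 0.040 latched on the stop pin; 0.070 at the rear stop. Pushing at 0.04 m/s takes up to about 15 N. Let go, it comes back damped, at about 0.1 m/s. The pin drops in behind its catch once the travel passes about 0.042; let go before that, it runs back to 0
- nest_stop (a point): point on the shuttle: foot of the end stop's face that the block must meet, on the nest's centre line and the top of the shuttle plate (27 mm above the bench); with the shuttle at 0 it is at x -7, y 0 mm of the jig, axes as the jig's. End stop 22 mm high. The nest runs 148 mm from here along -x to the plate's open front edge, between side fences 9 mm high, 47 mm apart
- block: pine block in the nest, 100 x 44 x 32 mm, loose, about 75 g, length along the nest. Origin at the centre of its underside, x along its length. It starts 7 to 25 mm short of the end stop; home, its origin is 50 mm from nest_stop along -x. It slides more easily than the shuttle: a push on its near end face first seats it, then drives the shuttle; that face stays over 30 mm in front of the bridge
- stop_pin (a joint): rise of the sprung stop pin, m: 0 when down; the shuttle's ramp lifts it to 0.011 in passing. A vertical 10 mm steel pin through the left end of the bridge at x 15, y 66 mm of the jig, with a black mushroom head 22 mm across, top 85 mm above the bench when down. It works by itself
- spare_a: pine block like the one in the jig (100 x 44 x 32 mm), lying on the bench to the right of the jig; origin at the centre of its underside; leave alone
- spare_b: pine block like the one in the jig, lying on the bench to the left of the jig; origin at the centre of its underside; leave alone
- screwdriver: screwdriver with a grey handle, 190 mm long, lying on the bench to the right of the jig; leave alone
- paint: gold-coloured paint bottle, 58 mm across, 165 mm tall, standing on the bench to the left of the jig; origin under its centre; leave alone
- tape: roll of tape lying flat, 90 mm across, 25 mm high, to the left of the jig; leave alone
- glue: white glue jar, 60 mm across, 75 mm tall, to the left of the jig; leave alone
- tin: open steel tin, 72 mm across, 70 mm tall, to the right of the jig; leave alone
- castor: castor wheel standing on its 55 mm plate, 62 mm tall, to the right of the jig; leave alone
There are look-alikes about, which are no part of the job. What is shaped like the block but black or purple is not meant.

How it is judged:
On the way:
1. the shuttle has been pushed past its stop pin (value of joint shuttle above 0.043 m).
At the end, for the whole second after the job is handed in: The shuttle rests against the dropped stop pin (travel 37.5 to 42 mm, pin within 2 mm of its lowest place), the block lies in the nest within 3 mm of the end stop, and nothing moves (value of joint shuttle between 0.0375 and 0.042 m and value of joint stop_pin below 0.002 m and velocity of joint shuttle between -0.005 and 0.005 m/s and linear speed of block below 0.01 m/s and x of block in the frame of nest_stop between -0.053 and -0.047 m and y of block in the frame of nest_stop between -0.004 and 0.004 m and z of block in the frame of nest_stop between -0.003 and 0.003 m); the robot touches nothing.
It fails at once if the block is lifted or tipped out of the nest (z of block in the frame of nest_stop above 0.01 m or angle between block's own z axis and vertical above 0.2 rad).
It fails at once if another thing on the bench is moved more than 30 mm (distance of any of spare_a, spare_b, screwdriver, paint, tape, glue, tin, castor from where it was at the start of the episode above 0.03 m).
It also fails if it takes over 40 s, if anything falls off the work surface, if the arm or the gripper's body presses on something with over 40 N, if the wrist force passes 120 N, or if a joint passes its speed limit or range.

## Robot

A 6-joint arm with a two-finger parallel gripper is mounted at the origin on the work surface. World frame = base frame: x ahead of the robot, y to its left, z up, the work surface at z = 0. Lengths are in m, angles in rad, forces in N, time in s.
With the tool pointing down it reaches from about 0.35 to 0.925 m from the base axis. Payload 6.4 kg.
Tool frame: the origin (TCP) lies at the very end of the fingers, on their centre line; the grasp point (between the pads) lies 19 mm behind it (robot.grip_point_offset is the distance from the TCP to the grasp point, in m); z points along the fingers, y is the direction in which the jaws open and shut (so a half turn about z gives the same grasp; the last joint's range is limited). The gripper opens to 85 mm and grips with 20 to 120 N. Pads are 22 mm wide; open, the fingers measure 114 mm over their backs; the gripper's body (76 mm by 85 mm) begins 54 mm behind the grasp point. The pads swing forward as they close: fully open they stand 13 mm farther back than shut.
Start: joints at [1.033, 0.245, 1.558, -0, 1.339, -0.174], TCP at [0.231, 0.607, 0.231] pointing down, gripper open.
Joint ranges: [-3.13, 3.13], [-1.02, 2.26], [0.13, 2.54], [-0.95, 4.09], [0.21, 2.88], [-2.74, 2.74]. Speed limits (rad/s): [2.57, 2.57, 3.14, 3.14, 3.14, 3.14].

## Interface

Orientations are given as a 3x3 rotation matrix whose columns are the frame's x, y, z axes.
In Python, from workcell import robot gives the robot as it stands.
- The arm moves only by the tool move_arm, never from a script. Its argument "moves" is a list of rows, each a list of 3 entries, a list of its own where there are three numbers: the shift along the tool's x, y, z in mm, then the turn, a rotation vector about the tool's x, y, z in rad, then the opening, from 0 (shut) to 1 (fully open). A call has 1 to 12 rows; each row shifts and turns the commanded pose from where the row before left it, along the tool's axes as they then stand; what a row does not reach is not made up. A row lasts 1/12 s, in which the tool goes at most 41.7 mm and 7.16 degrees, less where a joint would pass 70% of its speed; a pose out of reach is approached as far as the arm can. A call is refused whole if a number of a shift passes 41.7 or a number of a turn 0.125, either way. A call with a gripper value outside its range is refused whole. The fingers move at their own pace and stop on an object; "grip_force" is the grip in N (left out, the last holds). Time passes only in rows, so rows that do not move let the fingers close. It gives the time, the measured TCP pose, the force and the opening at its end, in the units of the state.
- robot.get_obs(): the state, without advancing time (a new reading comes with each control period).
- robot.camera(name): name is "side" or "top"; returns the picture (480x640x3 uint8, blue, green, red); there is no depth.
- robot.camera_info(name): a dict with "fovy" (degrees; the focal length in pixels is half the picture's height over the tangent of half this angle, whatever the lens; pixels are square), "cx", "cy" (the principal point, pixels), "R" (3x3) and "t" (3): a world point X has camera coordinates R X + t. Camera axes: x right, y down, z forward; pixel columns grow to the right and rows downward; lengths in m; the calibration is good to about 2 mm. A picture is of the moment at which its call begins. camera_info takes no time and is no camera call.
- robot.hand_in(): hands the job in, once; it reports no verdict.
Trained networks look in the newest picture that a camera, given by its name, has taken for a name from the list of things; names that differ only in an ending like _2 or _b are one class to them, and where a whole thing is asked for, a point or a joint stands for the part that bears it (a point fixed in the world has none). Each returns a list of dicts, best first, with "conf" (0 to 1); they miss things now and then, are a little off and sometimes report something else, mostly with a low value. They report only what shows in the picture. A call takes as long as a camera call. They do not tell look-alikes from the thing itself.
- robot.regions_of(thing, camera): "region" (480x640 bool, what is visible of it) and "bbox" ([left, top, width, height] in pixels, round what is visible of it).
- robot.mark_of(thing, camera): "location" ([row, column] in pixels: a listed point, or the origin of a listed thing).
The state is a dict: "time_s": time; "joint_pos": joint angles; "qvel": joint speeds; "joint_efforts": joint torques, N m; "ee_pos": TCP position; "orientation": TCP orientation; "contact_force": force on the tool from outside, world axes, zero at the start; "moment": the same for the moment, N m; "grip_width": finger opening in m.
Only numpy, scipy, OpenCV 4.12 (cv2) and the standard library are available. Lean on these libraries where they do the work, as an engineer would, in place of code of your own. Each camera call takes 0.05 s, during which the arm holds its last target.

## Working session

There is one attempt and no reset: what is moved stays moved. The work goes in short steps, Python scripts to look and compute and a tool call to move; the robot and the scene stay as the last step left them, time stands still between calls to the robot, and variables do not carry over. Pictures are saved under pics/ and viewed, and the job is handed in when it is done.

Besides the shell and the picture viewer there is one more tool, called after "Request:" by a JSON object that holds its "op" and its "data". move_arm: Moves the arm, as the interface text tells. Its arguments: {"type":"object","properties":{"moves":{"type":"array"},"grip_force":{"type":"number"}},"required":["moves"]}

```bash
mkdir -p pics; ls; python3 - <<'E'
from workcell import robot
import cv2,numpy as np
np.set_printoptions(precision=4,suppress=True)
for c in("top","side"):
    im=robot.camera(c);cv2.imwrite(f"pics/{c}0.png",im)
    print(c,robot.camera_info(c))
    for t in("jig","bush","nest_stop","block","stop_pin"):
        print(t,[(m["conf"],m["location"]) for m in robot.mark_of(t,c)] if t!="stop_pin" else 0)
    print([(m["conf"],m["bbox"]) for m in robot.regions_of("block",c)])
o=robot.get_obs();print(o)
E
```

```text
pics
top {'fovy': 56.64814453827844, 'cx': 318.3952761343461, 'cy': 238.4488850423166, 'R': array([[-0.0137, -0.9999, -0.0085],
       [-0.9949,  0.0145, -0.0993],
       [ 0.0995,  0.007 , -0.995 ]]), 't': array([0.0581, 0.5213, 1.0899])}
jig [(0.88, [198.5, 393.1])]
bush [(0.78, [182.1, 397.6])]
nest_stop [(0.81, [197.0, 394.3]), (0.22, [181.4, 398.3])]
block [(0.82, [220.2, 388.5]), (0.75, [339.5, 442.5]), (0.74, [305.6, 339.2]), (0.69, [299.6, 399.7])]
stop_pin 0
[(0.87, [318.5, 285.8, 41.5, 40.3]), (0.71, [426.1, 318.5, 44.6, 42.9]), (0.65, [376.8, 194.5, 29.7, 47.7]), (0.56, [392.3, 281.6, 20.9, 48.9]), (0.39, [459.4, 154.7, 13.6, 69.6])]
side {'fovy': 46.29150782001842, 'cx': 321.6022067047041, 'cy': 240.3806855607142, 'R': array([[ 0.7669, -0.6418,  0.0031],
       [-0.4522, -0.5438, -0.707 ],
       [ 0.4554,  0.5407, -0.7072]]), 't': array([-0.3743,  0.3022,  0.9586])}
jig [(0.6, [286.5, 418.3])]
bush [(0.57, [255.3, 430.1]), (0.42, [287.2, 390.0]), (0.32, [284.7, 416.2])]
nest_stop [(0.73, [281.7, 418.2])]
block [(0.81, [313.4, 268.0]), (0.78, [436.6, 317.1]), (0.73, [362.7, 313.8]), (0.59, [289.0, 392.8])]
stop_pin 0
[(0.95, [240.0, 290.3, 54.0, 34.8]), (0.86, [284.4, 412.1, 66.6, 40.8]), (0.66, [286.8, 328.1, 58.5, 58.7]), (0.61, [366.8, 265.0, 55.9, 40.6])]
{'time_s': 0.6, 'joint_pos': array([ 1.0329,  0.2451,  1.5578,  0.    ,  1.3387, -0.1741]), 'qvel': array([-0.    ,  0.0011, -0.0015,  0.0007, -0.0027, -0.0011]), 'joint_efforts': array([ -0.0004, -42.9276, -32.6255,  -0.0001,   0.0006,   0.    ]), 'ee_pos': array([0.2313, 0.6075, 0.2313]), 'orientation': array([[-0.9346,  0.3558, -0.    ],
       [ 0.3558,  0.9346,  0.    ],
       [ 0.    , -0.    , -1.    ]]), 'contact_force': array([0.1095, 0.2424, 0.8084]), 'moment': array([-0.006 , -0.0506, -0.0106]), 'grip_width': 0.08550224129484366}
```

View pics/top0.png

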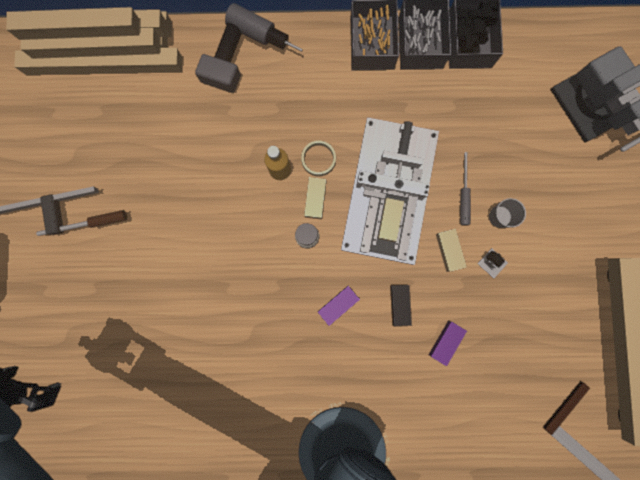

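View pics/side0.png

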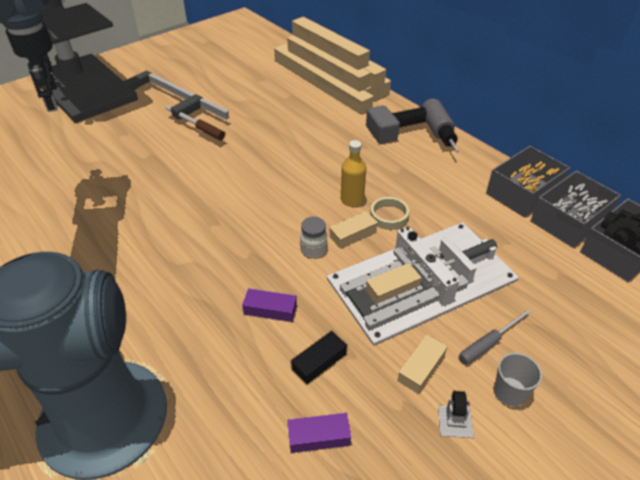

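```bash
python3 - <<'E'
import cv2
a=cv2.imread("pics/top0.png")[130:290,320:480]
cv2.imwrite("pics/top0c.png",cv2.resize(a,(600,600),interpolation=cv2.INTER_CUBIC))
a=cv2.imread("pics/side0.png")[210:350,300:500]
cv2.imwrite("pics/side0c.png",cv2.resize(a,(800,560),interpolation=cv2.INTER_CUBIC))
E
```

```text
(no output)
```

View pics/top0c.png

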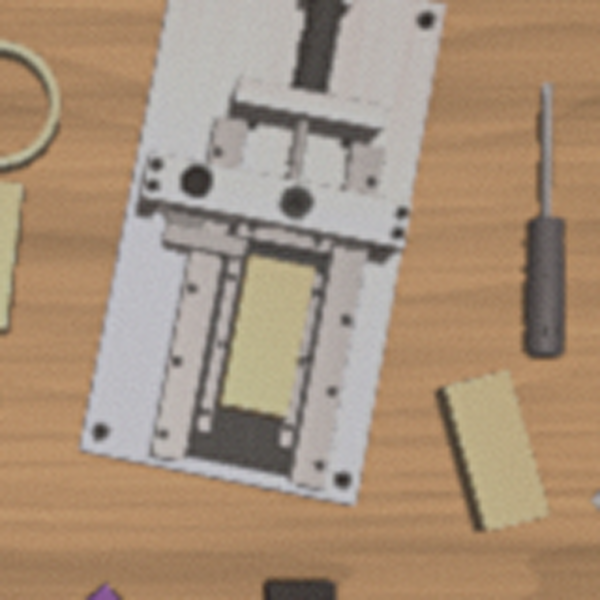

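View pics/side0c.png

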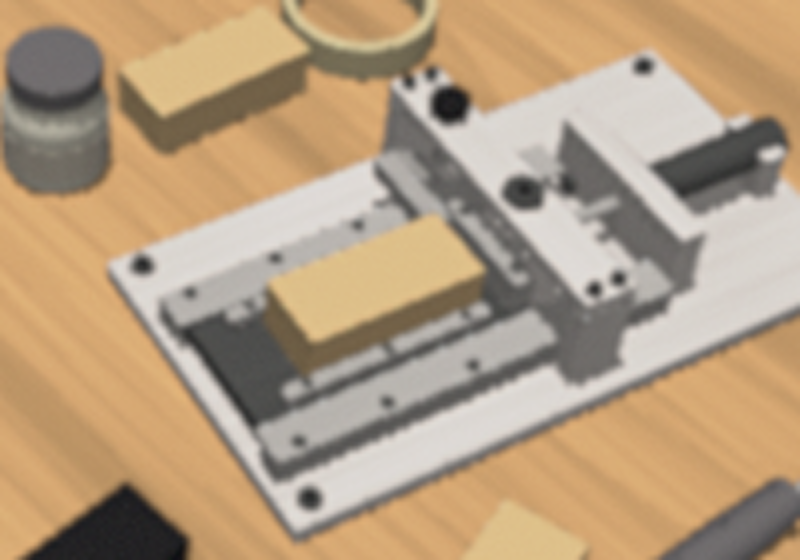

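The pine block in the jig is at top (221,392) and side (283,395). Things it could be mistaken for in the top picture, as (row, col): spare pine blocks (251,452) and (198,315), a black block (305,401), and purple blocks (305,339) and (343,448). The close crop shows it between the fences in front of the bridge, so this is the right one.

```bash
cat > h.py <<'E'
import numpy as np, cv2
from workcell import robot
from scipy.optimize import least_squares
def proj(c,X):
    i=robot.camera_info(c);f=240/np.tan(np.radians(i["fovy"])/2)
    p=np.asarray(X)@i["R"].T+i["t"]; return np.stack([f*p[...,0]/p[...,2]+i["cx"],f*p[...,1]/p[...,2]+i["cy"]],-1)
def unproj(c,uv,z):
    i=robot.camera_info(c);f=240/np.tan(np.radians(i["fovy"])/2)
    d=i["R"].T@np.array([(uv[0]-i["cx"])/f,(uv[1]-i["cy"])/f,1]);o=-i["R"].T@i["t"]
    return o+d*(z-o[2])/d[2]
def J2W(p,P):
    c,s=np.cos(p[2]),np.sin(p[2]);P=np.asarray(P,float)/1000
    return np.stack([p[0]+c*P[...,0]-s*P[...,1],p[1]+s*P[...,0]+c*P[...,1],P[...,2]],-1)
E
python3 - <<'E'
from h import *
np.set_printoptions(precision=4,suppress=True)
T=lambda u,v:(u/3.75+320,v/3.75+130); S=lambda u,v:(u/4+300,v/4+210)
obs=[("top",(-165,105,12),T(80,450)),("top",(-165,-85,12),T(357,503)),("top",(190,105,12),(369,119)),("top",(190,-85,12),(438,130)),
("top",(15,0,78),T(296,200)),("top",(15,66,85),T(196,181)),
("side",(-165,105,12),S(107,265)),("side",(-165,-85,12),S(296,530)),("side",(190,105,12),S(655,50)),("side",(15,0,78),S(523,188)),("side",(15,66,85),S(450,101))]
def r(p): return np.concatenate([proj(c,J2W(p,P))-np.array(u) for c,P,u in obs])
s=least_squares(r,[.55,-.1,-.2],loss="soft_l1");p=s.x;print(p);print(r(p).reshape(-1,2))
np.save("jig.npy",p)
c,sn=np.cos(p[2]),np.sin(p[2]);Ri=np.array([[c,sn],[-sn,c]])
for u in [T(250,255),T(318,262),T(288,417),T(221,408)]:
    w=unproj("top",u,.059);print("top",w,1000*Ri@(w[:2]-p[:2]))
for u in [S(433,212),S(487,267),S(312,342),S(267,285)]:
    w=unproj("side",u,.059);print("side",w,1000*Ri@(w[:2]-p[:2]))
# overlay
for cam,(x,y,w,h,k) in dict(top=(320,110,160,170,3.5),side=(300,200,220,160,3.5)).items():
    im=cv2.imread(f"pics/{cam}0.png")
    im=cv2.resize(im[y:y+h,x:x+w],None,fx=k,fy=k,interpolation=cv2.INTER_CUBIC)
    def poly(P):
        q=(proj(cam,J2W(p,P))+.5-[x,y])*k; cv2.polylines(im,[q.astype(int)],True,(0,0,255),1)
    poly([(-165,105,12),(-165,-85,12),(190,-85,12),(190,105,12)])
    poly([(0,99,74),(0,-74,74),(30,-74,74),(30,99,74)])
    poly([(-155,23,27),(-155,-23,27),(-7,-23,27),(-7,23,27)])
    cv2.imwrite(f"pics/ov_{cam}.png",im)
E
```

```text
[ 0.6333 -0.1444 -0.2127]
[[ 0.0215 -0.3837]
 [ 0.1906  0.308 ]
 [-1.4059 -2.5324]
 [ 1.5735  0.2464]
 [ 0.6191 -0.0742]
 [ 0.7416 -0.9377]
 [-0.7399 -0.4141]
 [-0.3315  0.8636]
 [-1.286  -0.4968]
 [ 0.0442  0.5686]
 [-0.0566 -0.741 ]]
top [ 0.616  -0.1183  0.059 ] [-22.4761  21.8728]
top [ 0.6107 -0.1625  0.059 ] [-18.3371 -22.4782]
top [ 0.5093 -0.1397  0.059 ] [-122.2284  -21.6529]
top [ 0.5158 -0.0966  0.059 ] [-125.0019   21.9007]
side [ 0.6171 -0.1182  0.059 ] [-21.3751  22.1667]
side [ 0.6109 -0.161   0.059 ] [-18.4798 -20.9559]
side [ 0.5113 -0.1401  0.059 ] [-120.2114  -21.5483]
side [ 0.5194 -0.1001  0.059 ] [-120.7582   19.2738]
```

View pics/ov_top.png

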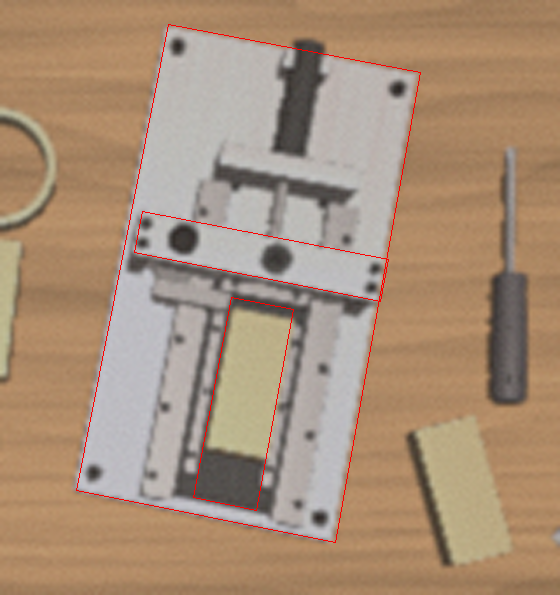

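View pics/ov_side.png

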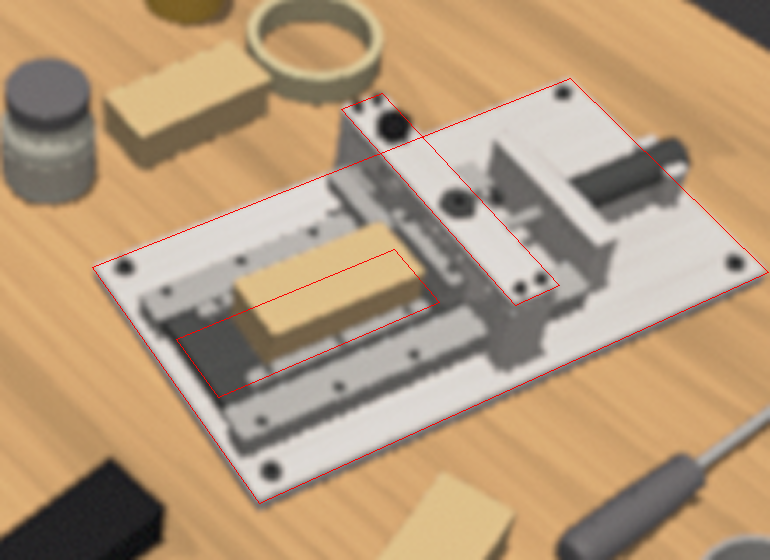

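Request:
{"op": "move_arm", "data": {"moves": [[[0, 0, 0], [0, 0, -0.0755], 0], [[0, 0, 0], [0, 0, -0.0755], 0], [[-16, -27, 0], [0, 0, 0], 0], [[-16, -27, 0], [0, 0, 0], 0], [[-16, -27, 0], [0, 0, 0], 0], [[-16, -27, 0], [0, 0, 0], 0], [[-16, -27, 0], [0, 0, 0], 0], [[-16, -27, 0], [0, 0, 0], 0], [[-16, -27, 0], [0, 0, 0], 0], [[-16, -27, 0], [0, 0, 0], 0], [[-16, -27, 0], [0, 0, 0], 0], [[-16, -27, 0], [0, 0, 0], 0]], "grip_force": 40}}

```text
time_s: 1.6
ee_pos: [0.3308, 0.3084, 0.2315]
orientation: [[-0.978, 0.211, 0.001], [0.211, 0.978, 0.0], [-0.001, 0.0, -1.0]]
contact_force: [0.4, -0.3, 0.2]
grip_width: 0.0
```

Request:
{"op": "move_arm", "data": {"moves": [[[-16, -27, 0], [0, 0, 0], 0], [[-16, -27, 0], [0, 0, 0], 0], [[-16, -27, 0], [0, 0, 0], 0], [[-16, -27, 0], [0, 0, 0], 0], [[-16, -27, 0], [0, 0, 0], 0], [[-16, -27, 0], [0, 0, 0], 0], [[-16, -27, 0], [0, 0, 0], 0], [[-16, -27, 0], [0, 0, 0], 0], [[-16, -27, 0], [0, 0, 0], 0], [[-16, -27, 0], [0, 0, 0], 0], [[-16, -27, 0], [0, 0, 0], 0], [[-16, -27, 0], [0, 0, 0], 0]]}}

```text
time_s: 2.6
ee_pos: [0.4502, -0.0491, 0.2316]
orientation: [[-0.977, 0.212, 0.001], [0.212, 0.977, -0.0], [-0.001, -0.0, -1.0]]
contact_force: [1.4, 0.2, 0.0]
grip_width: -0.0001
```

```bash
cat > st.py <<'E'
from h import *
np.set_printoptions(precision=4,suppress=True)
def st():
    p=np.load("jig.npy");o=robot.get_obs();c,s=np.cos(p[2]),np.sin(p[2]);Ri=np.array([[c,s],[-s,c]])
    print(o["time_s"],"jig xy",1000*Ri@(o["ee_pos"][:2]-p[:2]),"z",o["ee_pos"][2]*1000,"F jig",Ri@o["contact_force"][:2],o["contact_force"][2],"w",o["grip_width"])
    R=o["orientation"];print("tool y in jig",Ri@R[:2,1],"tool z",R[:,2])
E
python3 -c "
from st import *
st()"
```

```text
2.6 jig xy [-199.1673   54.43  ] z 231.57913735671494 F jig [1.3484 0.4857] 0.037026893322466746 w -0.00011423250004838447
tool y in jig [0.0005 1.    ] tool z [ 0.0008 -0.0002 -1.    ]
```

Request:
{"op": "move_arm", "data": {"moves": [[[-11, -18.2, 10], [0, 0, 0], 0], [[-11, -18.1, 15], [0, 0, 0], 0], [[-11, -18.1, 20], [0, 0, 0], 0], [[-11, 0, 25], [0, 0, 0], 0], [[0, 0, 25], [0, 0, 0], 0], [[0, 0, 25], [0, 0, 0], 0], [[0, 0, 20], [0, 0, 0], 0], [[0, 0, 10], [0, 0, 0], 0], [[0, 0, 0], [0, 0, 0], 0], [[0, 0, 0], [0, 0, 0], 0]]}}

```text
time_s: 3.43
ee_pos: [0.4816, -0.11, 0.0817]
orientation: [[-0.977, 0.211, 0.0], [0.211, 0.977, -0.0], [-0.0, -0.0, -1.0]]
contact_force: [0.7, -0.3, -0.2]
grip_width: -0.0003
```

```bash
python3 - <<'E'
from st import *
st()
for c,(x,y,w,h) in dict(top=(330,130,140,140),side=(300,200,200,150)).items():
    im=robot.camera(c); cv2.imwrite(f"pics/{c}1.png",cv2.resize(im[y:y+h,x:x+w],None,fx=4,fy=4,interpolation=cv2.INTER_CUBIC))
E
```

```text
3.4333 jig xy [-155.5366    1.5716] z 81.67832511035664 F jig [ 0.7817 -0.1294] -0.20934174963081242 w -0.0002707218309295143
tool y in jig [0. 1.] tool z [ 0.0001 -0.0001 -1.    ]
```

View pics/top1.png

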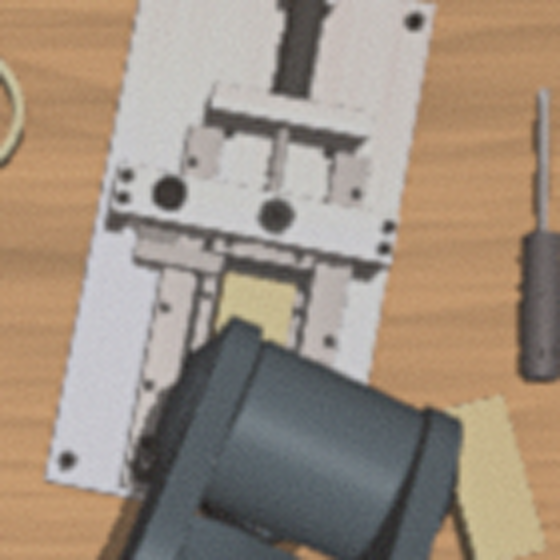

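View pics/side1.png

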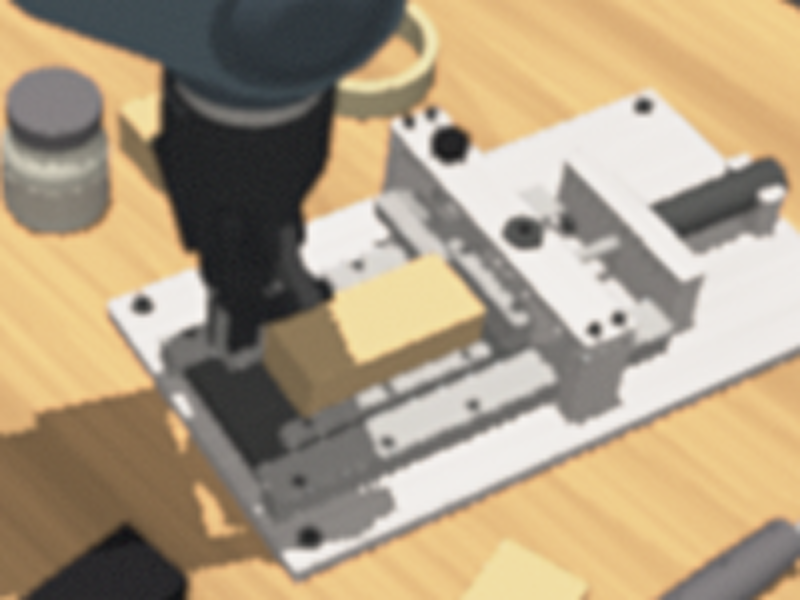

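The fingers are shut and stand just in front of the block's near face, over the open part of the nest. They are still 82 mm up, so I lower them 39 mm more.

Request:
{"op": "move_arm", "data": {"moves": [[[0, -1.5, 15], [0, 0, 0], 0], [[0, 0, 14], [0, 0, 0], 0], [[0, 0, 10], [0, 0, 0], 0], [[0, 0, 0], [0, 0, 0], 0], [[0, 0, 0], [0, 0, 0], 0]]}}

```text
time_s: 3.95
ee_pos: [0.4813, -0.1115, 0.0427]
orientation: [[-0.977, 0.211, 0.0], [0.211, 0.977, -0.0], [-0.0, -0.0, -1.0]]
contact_force: [1.1, 0.2, 1.2]
grip_width: -0.0
```

```bash
python3 - <<'E'
from st import *
st()
for c,(x,y,w,h) in dict(side=(300,200,200,150)).items():
    im=robot.camera(c); cv2.imwrite(f"pics/{c}2.png",cv2.resize(im[y:y+h,x:x+w],None,fx=4,fy=4,interpolation=cv2.INTER_CUBIC))
E
```

```text
3.95 jig xy [-155.5212    0.0795] z 42.72788884162351 F jig [1.072  0.4067] 1.1857712506295137 w -8.262741514444451e-06
tool y in jig [-0.  1.] tool z [ 0.0003 -0.0002 -1.    ]
```

View pics/side2.png

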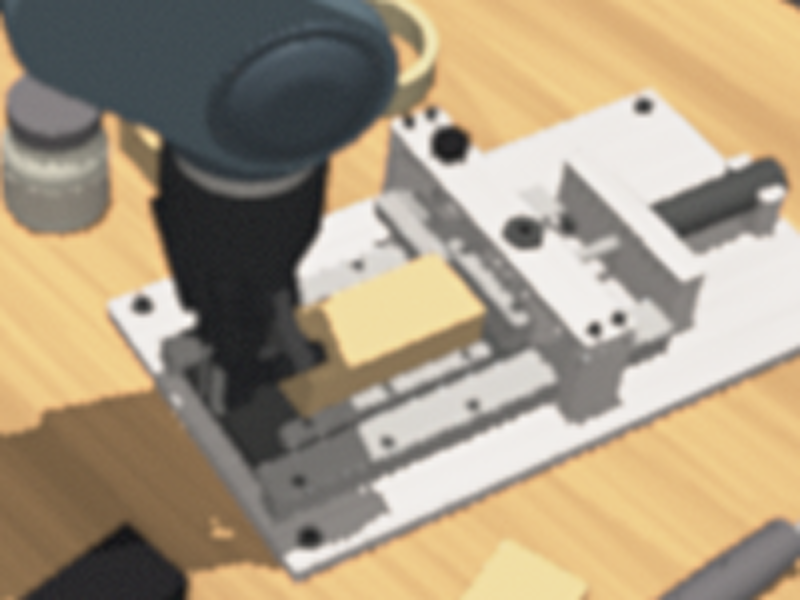

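Request:
{"op": "move_arm", "data": {"moves": [[[-3, 0, 0], [0, 0, 0], 0], [[-3, 0, 0], [0, 0, 0], 0], [[-3, 0, 0], [0, 0, 0], 0], [[-3, 0, 0], [0, 0, 0], 0], [[-3, 0, 0], [0, 0, 0], 0], [[-3, 0, 0], [0, 0, 0], 0], [[-3, 0, 0], [0, 0, 0], 0], [[-3, 0, 0], [0, 0, 0], 0], [[-3, 0, 0], [0, 0, 0], 0], [[-3, 0, 0], [0, 0, 0], 0], [[-3, 0, 0], [0, 0, 0], 0]]}}

```text
time_s: 4.92
ee_pos: [0.5135, -0.1184, 0.0422]
orientation: [[-0.977, 0.211, -0.0], [0.211, 0.977, 0.0], [0.0, 0.0, -1.0]]
contact_force: [-1.0, 0.1, -0.0]
grip_width: 0.0001
```

```bash
python3 - <<'E'
from st import *
st()
E
```

```text
4.9167 jig xy [-122.6169    0.1157] z 42.19802559974493 F jig [-1.0221 -0.1114] -0.021648789859571582 w 0.0001274271008191605
tool y in jig [0.0001 1.    ] tool z [-0.0003  0.0001 -1.    ]
```

Request:
{"op": "move_arm", "data": {"moves": [[[-3, 0, 0], [0, 0, 0], 0], [[-3, 0, 0], [0, 0, 0], 0], [[-3, 0, 0], [0, 0, 0], 0], [[-3, 0, 0], [0, 0, 0], 0]]}}

```text
time_s: 5.25
ee_pos: [0.5229, -0.1203, 0.0417]
orientation: [[-0.978, 0.211, -0.007], [0.211, 0.978, 0.002], [0.007, 0.0, -1.0]]
contact_force: [-11.2, 1.4, 8.0]
grip_width: -0.0003
```

```bash
python3 - <<'E'
from st import *
st()
for c,(x,y,w,h) in dict(side=(300,200,200,150),top=(330,130,140,140)).items():
    im=robot.camera(c); cv2.imwrite(f"pics/{c}3.png",cv2.resize(im[y:y+h,x:x+w],None,fx=4,fy=4,interpolation=cv2.INTER_CUBIC))
E
```

```text
5.25 jig xy [-113.0357    0.2651] z 41.69795258894245 F jig [-11.1934  -1.0359] 7.975893696745637 w -0.00029871206660094993
tool y in jig [-0.0006  1.    ] tool z [-0.0069  0.0019 -1.    ]
```

View pics/side3.png

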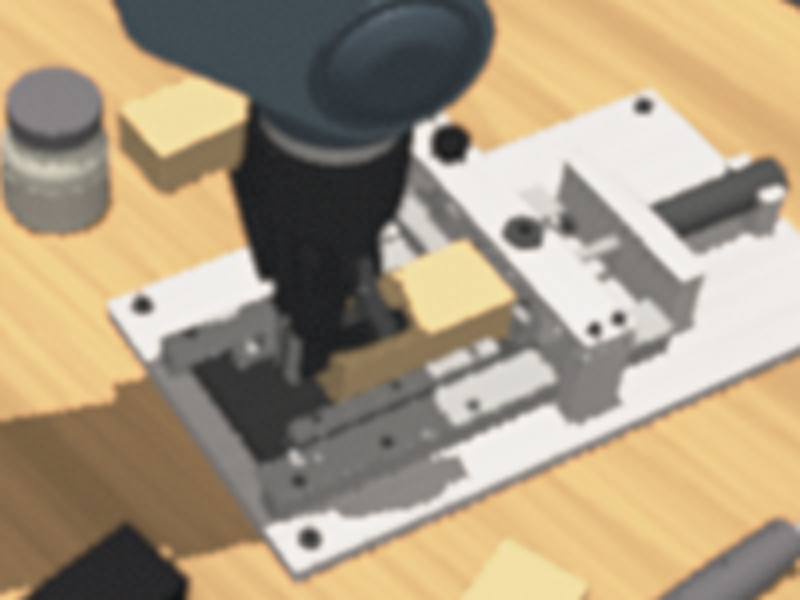

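View pics/top3.png

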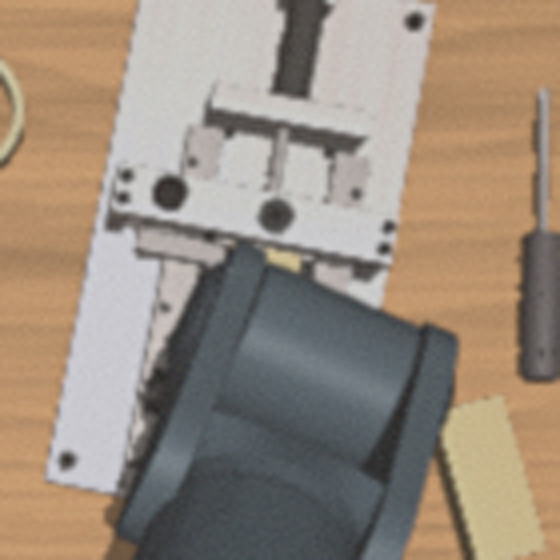

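The block is now up against the stop and resistance has risen to about 11 N, so the shuttle is being pushed. I carry on.

Request:
{"op": "move_arm", "data": {"moves": [[[-3, 0, 0], [0, 0, 0], 0], [[-3, 0, 0], [0, 0, 0], 0], [[-3, 0, 0], [0, 0, 0], 0], [[-3, 0, 0], [0, 0, 0], 0], [[-3, 0, 0], [0, 0, 0], 0], [[-3, 0, 0], [0, 0, 0], 0], [[-3, 0, 0], [0, 0, 0], 0], [[-3, 0, 0], [0, 0, 0], 0], [[-3, 0, 0], [0, 0, 0], 0], [[-3, 0, 0], [0, 0, 0], 0], [[-3, 0, 0], [0, 0, 0], 0], [[-3, 0, 0], [0, 0, 0], 0]]}}

```text
time_s: 6.35
ee_pos: [0.5579, -0.1277, 0.0415]
orientation: [[-0.978, 0.211, -0.007], [0.211, 0.978, 0.002], [0.007, 0.001, -1.0]]
contact_force: [-9.6, 1.5, 5.5]
grip_width: -0.0001
```

```bash
python3 - <<'E'
from st import *
st()
for c,(x,y,w,h) in dict(side=(300,200,200,150),top=(330,130,140,140)).items():
    im=robot.camera(c); cv2.imwrite(f"pics/{c}4.png",cv2.resize(im[y:y+h,x:x+w],None,fx=4,fy=4,interpolation=cv2.INTER_CUBIC))
E
```

```text
6.35 jig xy [-77.2179   0.3441] z 41.471630410327535 F jig [-9.6823 -0.5923] 5.499018492677855 w -6.220723257478037e-05
tool y in jig [-0.0005  1.    ] tool z [-0.0069  0.0021 -1.    ]
```

View pics/side4.png

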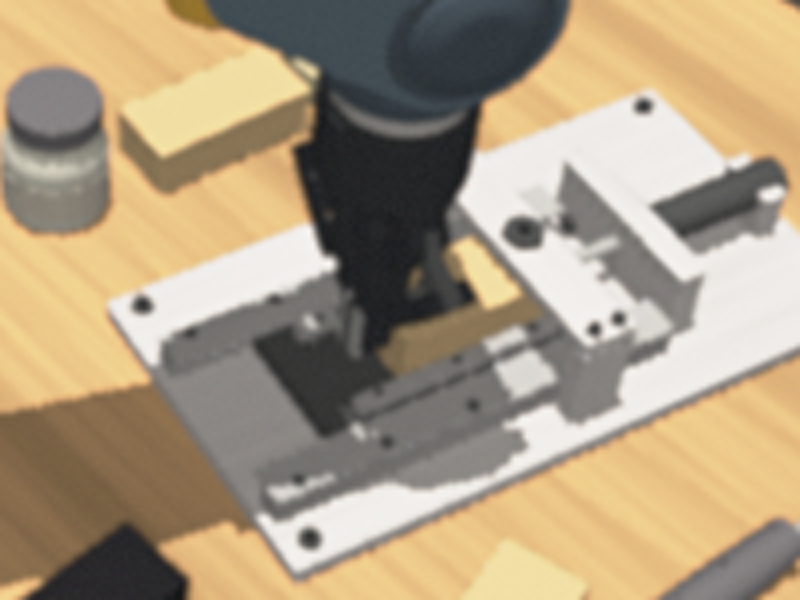

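View pics/top4.png

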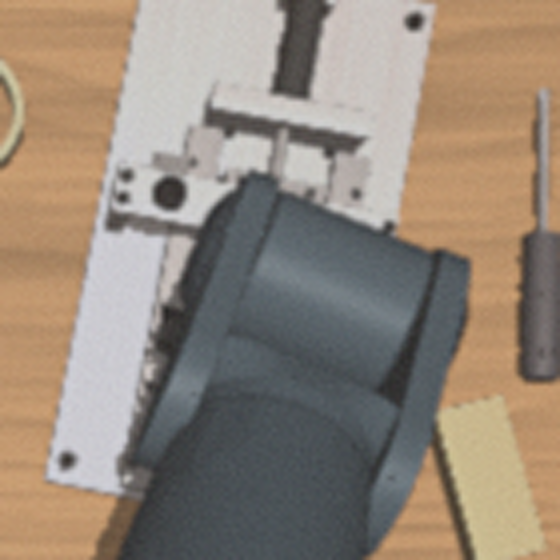

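```bash
python3 - <<'E'
from h import *
p=np.load("jig.npy");c,s=np.cos(p[2]),np.sin(p[2]);Ri=np.array([[c,s],[-s,c]])
S=lambda u,v:(u/4+300-.4,v/4+200-.4)
for n,u in dict(L4=S(258,343),R4=S(325,435),R3=S(258,462),L3=S(198,370)).items():
    print(n,1000*Ri@(unproj("side",u,.027)[:2]-p[:2]))
E
```

```text
L4 [-115.16926811   35.23305684]
R4 [-116.32251934  -30.26851711]
R3 [-153.62091783  -29.26274414]
L3 [-150.77701965   33.92869807]
```

Travel is about 39 mm by the shuttle's front edge. I push 12 mm more, well short of the rear stop at 70 mm, then hold.

Request:
{"op": "move_arm", "data": {"moves": [[[-3, 0, 0], [0, 0, 0], 0], [[-3, 0, 0], [0, 0, 0], 0], [[-3, 0, 0], [0, 0, 0], 0], [[-3, 0, 0], [0, 0, 0], 0], [[0, 0, 0], [0, 0, 0], 0], [[0, 0, 0], [0, 0, 0], 0]]}}

```text
time_s: 6.95
ee_pos: [0.57, -0.1303, 0.0414]
orientation: [[-0.978, 0.211, -0.006], [0.211, 0.978, 0.002], [0.006, 0.001, -1.0]]
contact_force: [-6.8, 2.9, 2.8]
grip_width: 0.0001
```

```bash
python3 - <<'E'
from st import *
st()
for c,(x,y,w,h) in dict(side=(300,200,200,150),top=(330,130,140,140)).items():
    im=robot.camera(c); cv2.imwrite(f"pics/{c}5.png",cv2.resize(im[y:y+h,x:x+w],None,fx=4,fy=4,interpolation=cv2.INTER_CUBIC))
E
```

```text
6.95 jig xy [-64.8884   0.3862] z 41.376956106047665 F jig [-7.258   1.4174] 2.799586749078369 w 5.706722156528615e-05
tool y in jig [-0.0003  1.    ] tool z [-0.0058  0.0019 -1.    ]
```

View pics/side5.png

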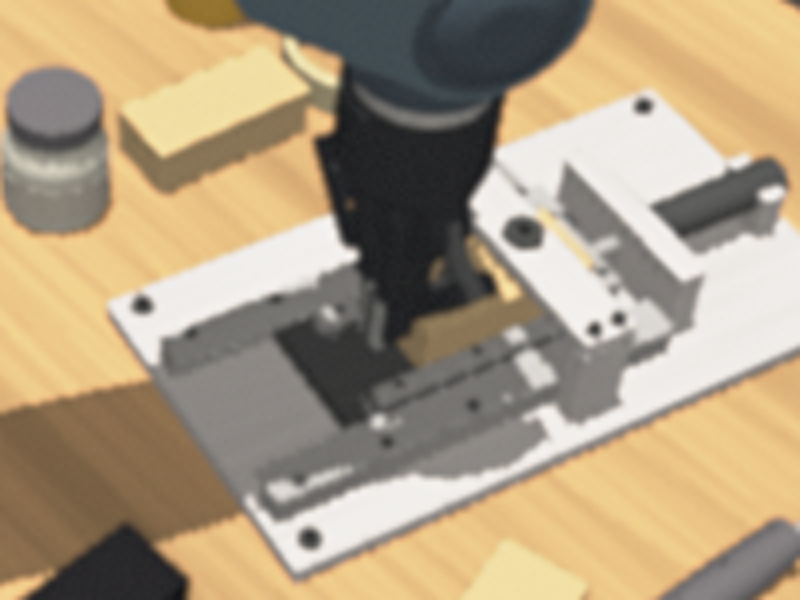

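View pics/top5.png

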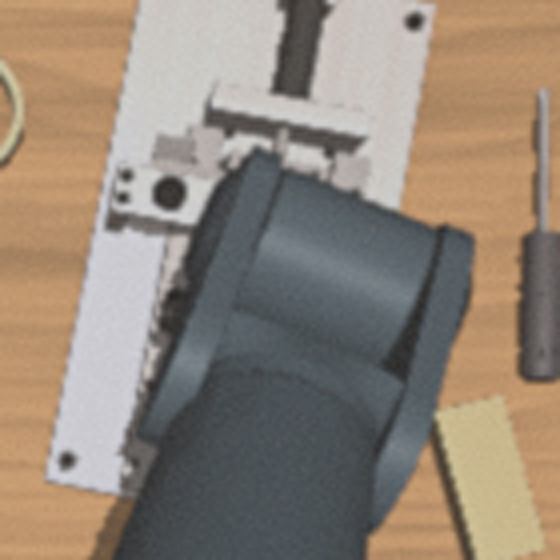

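Travel is about 52 mm (front edge now near x -104), past the catch. I back off slowly so that the fingers follow the shuttle onto the pin.

Request:
{"op": "move_arm", "data": {"moves": [[[1.5, 0, 0], [0, 0, 0], 0], [[1.5, 0, 0], [0, 0, 0], 0], [[1.5, 0, 0], [0, 0, 0], 0], [[1.5, 0, 0], [0, 0, 0], 0], [[1.5, 0, 0], [0, 0, 0], 0], [[1.5, 0, 0], [0, 0, 0], 0], [[1.5, 0, 0], [0, 0, 0], 0], [[1.5, 0, 0], [0, 0, 0], 0], [[1.5, 0, 0], [0, 0, 0], 0], [[1.5, 0, 0], [0, 0, 0], 0], [[1.5, 0, 0], [0, 0, 0], 0], [[1.5, 0, 0], [0, 0, 0], 0]]}}

```text
time_s: 8.05
ee_pos: [0.5549, -0.1274, 0.0426]
orientation: [[-0.977, 0.211, 0.001], [0.211, 0.977, -0.0], [-0.001, -0.0, -1.0]]
contact_force: [0.1, -0.4, -0.0]
grip_width: -0.0
```

```bash
python3 - <<'E'
from st import *
st()
for c,(x,y,w,h) in dict(side=(300,200,200,150)).items():
    im=robot.camera(c); cv2.imwrite(f"pics/{c}6.png",cv2.resize(im[y:y+h,x:x+w],None,fx=4,fy=4,interpolation=cv2.INTER_CUBIC))
E
```

```text
8.05 jig xy [-80.2419   0.0058] z 42.58858859250482 F jig [ 0.1489 -0.3547] -0.022205111932356872 w -2.5749803494743264e-05
tool y in jig [0.0001 1.    ] tool z [ 0.0012 -0.0005 -1.    ]
```

View pics/side6.png

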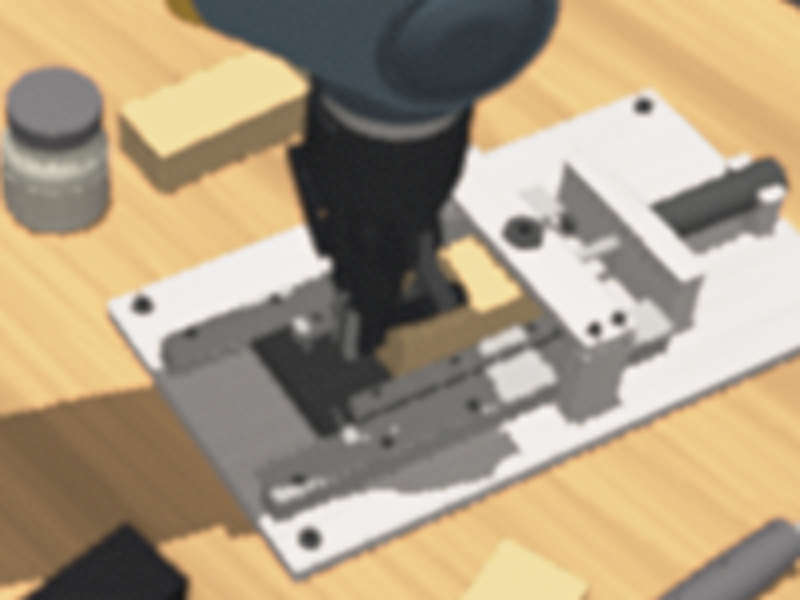

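The force is zero and the shuttle edge is back at the 40 mm position. I withdraw and check.

Request:
{"op": "move_arm", "data": {"moves": [[[10, 0, 0], [0, 0, 0], 0], [[15, 0, 0], [0, 0, 0], 0], [[15, 0, -10], [0, 0, 0], 0], [[15, 0, -20], [0, 0, 0], 0], [[10, 0, -30], [0, 0, 0], 0], [[10, 0, -30], [0, 0, 0], 0], [[10, 25, -25], [0, 0, 0], 0], [[10, 30, -20], [0, 0, 0], 0], [[10, 30, 0], [0, 0, 0], 0], [[10, 30, 0], [0, 0, 0], 0], [[10, 30, 0], [0, 0, 0], 0], [[10, 30, 0], [0, 0, 0], 0]]}}

```text
time_s: 9.1
ee_pos: [0.4595, 0.0737, 0.178]
orientation: [[-0.977, 0.212, 0.002], [0.212, 0.977, -0.0], [-0.002, 0.0, -1.0]]
contact_force: [-0.2, 0.0, -0.0]
grip_width: 0.0001
```

Request:
{"op": "move_arm", "data": {"moves": [[[10, 30, 0], [0, 0, 0], 0], [[10, 30, 0], [0, 0, 0], 0], [[5, 30, 0], [0, 0, 0], 0], [[0, 30, 0], [0, 0, 0], 0], [[0, 30, 0], [0, 0, 0], 0], [[0, 0, 0], [0, 0, 0], 0], [[0, 0, 0], [0, 0, 0], 0], [[0, 0, 0], [0, 0, 0], 0]]}}

```text
time_s: 9.77
ee_pos: [0.4666, 0.224, 0.1772]
orientation: [[-0.977, 0.211, -0.0], [0.211, 0.977, -0.0], [0.0, -0.0, -1.0]]
contact_force: [0.2, -0.3, -0.6]
grip_width: 0.0004
```

```bash
python3 - <<'E'
from st import *
st()
for c,(x,y,w,h) in dict(side=(300,200,200,150),top=(330,130,140,140)).items():
    im=robot.camera(c); cv2.imwrite(f"pics/{c}7.png",cv2.resize(im[y:y+h,x:x+w],None,fx=4,fy=4,interpolation=cv2.INTER_CUBIC))
    print([(m["conf"],m["location"]) for m in robot.mark_of("block",c)])
E
```

```text
9.7667 jig xy [-240.7847  324.8438] z 177.20331477325604 F jig [ 0.2352 -0.3017] -0.6163105539588074 w 0.0004099238954947311
tool y in jig [-0.0001  1.    ] tool z [-0.0001 -0.0003 -1.    ]
[(0.89, [437.1, 319.9]), (0.88, [313.4, 268.0]), (0.88, [361.1, 319.5]), (0.85, [283.7, 414.1]), (0.61, [336.6, 496.4])]
[(0.85, [305.9, 400.3]), (0.67, [215.9, 499.4]), (0.66, [304.7, 336.8]), (0.64, [340.2, 439.9]), (0.6, [200.4, 389.4])]
```

View pics/side7.png

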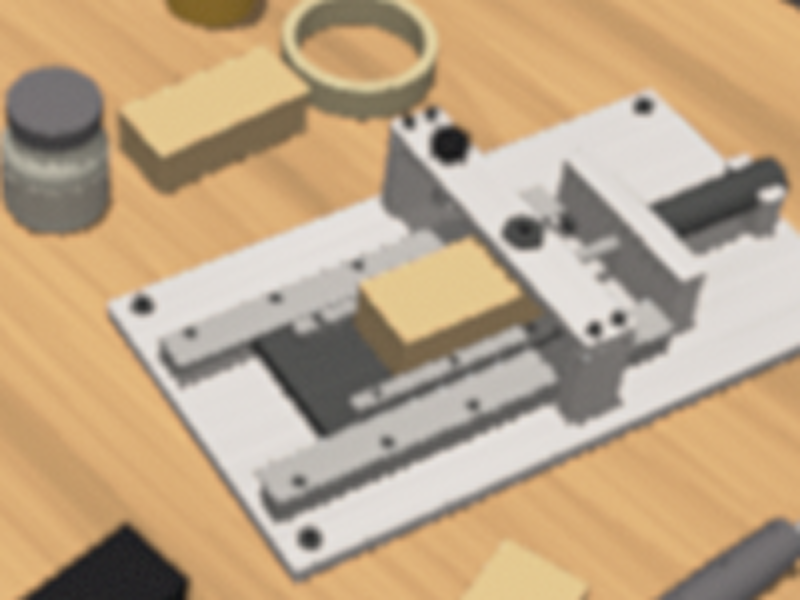

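View pics/top7.png

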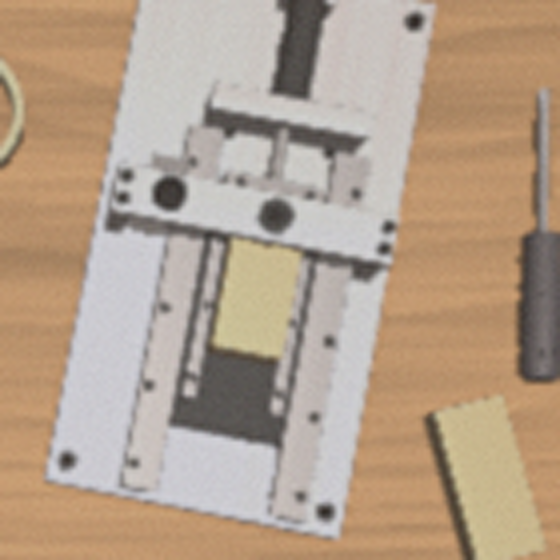

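```bash
python3 - <<'E'
from h import *
p=np.load("jig.npy");c,s=np.cos(p[2]),np.sin(p[2]);Ri=np.array([[c,s],[-s,c]])
S=lambda u,v:((u+.5)/4+300-.5,(v+.5)/4+200-.5);T=lambda u,v:((u+.5)/4+330-.5,(v+.5)/4+130-.5)
g=lambda cam,u,z:np.round(1000*Ri@(unproj(cam,u,z)[:2]-p[:2]),1)
print("side face",g("side",S(358,288),.059),g("side",S(405,346),.059),g("side",S(402,371),.027))
print("side edge",g("side",S(256,343),.027),g("side",S(325,435),.027))
print("top face",g("top",T(213,347),.059),g("top",T(280,358),.059))
print("top edge",g("top",T(170,424),.027),g("top",T(278,444),.027))
# model overlay: latched(40) home
for cam,(x,y,w,h) in dict(side=(300,200,200,150),top=(330,130,140,140)).items():
    im=cv2.imread(f"pics/{cam}7.png")
    for P in([(-67,22,59),(-67,-22,59),(-10,-22,59),(-10,22,59)],[(-67,-22,27),(-67,-22,59)],[(-115,28,27),(-115,-28,27)]):
        q=((proj(cam,J2W(p,P))+.5-[x,y])*4).astype(int);cv2.polylines(im,[q],False,(0,0,255),1)
    cv2.imwrite(f"pics/{cam}7o.png",im)
E
```

```text
side face [-68.3  20.3] [-68.4 -22.2] [-60.8 -13.9]
side edge [-116.1   35.6] [-116.3  -30.3]
top face [-69.   22.6] [-67.7 -18.6]
top edge [-116.6   36.7] [-115.7  -31.8]
```

View pics/side7o.png

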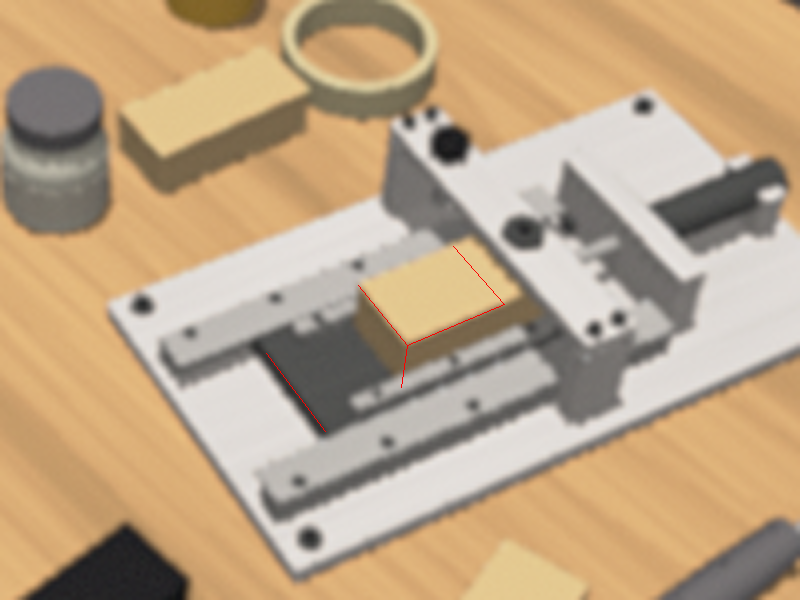

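View pics/top7o.png

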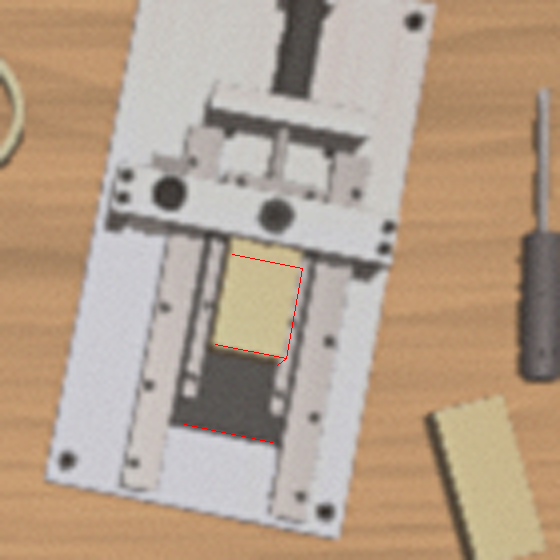

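The block's near face sits 48 mm behind the shuttle's front edge in both views, as it should when home. The front edge is at x about -116 (-115 expected when latched), and the pin head looks the same as at the start.

```bash
python3 -c "
from workcell import robot
print(robot.hand_in())"
```

```text
the job is handed in; nothing more can be done
None
```

I pushed the block home with the shut fingertips and drove the shuttle to about 52 mm of travel. I then backed off slowly so the fingers followed it onto the stop pin, withdrew, and handed in at about 10 s.

**Last checks, from both cameras:**
- **Shuttle:** its front edge is at jig x about -116 mm, against -115 mm expected when latched. That is a travel of about 39 mm, with 1–2 mm measuring error against the 37.5–42 mm window.
- **Block:** its near face is about 48 mm behind the shuttle's front edge, which is its home position. It lies flat in the nest.
- **Pin:** the head looks the same as at the start, so it appears to be down. I judged this by eye.
- **Contact:** the fingers read about zero force once the shuttle latched and after they withdrew.
- **Other things:** nothing in the cropped final pictures looks moved. I did not measure the other objects.

One reading disagreed. The corner at the foot of the block's near face came out near jig x -61, y -14 mm, where -67, -22 was expected. The near fence partly hides that corner, so I discarded the reading.

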